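Line up reagent cartridges in the reader's V-trough

TASK

Lower the feeder's raised blue loading pan onto its rest and lay every reagent cartridge from the bench into it, lengthwise, one to a pocket; when all are in, lift its handle briskly so that they tip together into the V-trough and slide down into one close row along its fold against the red end stop. Then lower the pan right back down and, with the row complete, press the reader's green start button fully down and let it go; leave the other things on the bench where they are.

Things in the scene. Friction and masses are not known exactly. Their poses are not given: they have to be found in the camera images.
- feeder: White cartridge feeder, fixed, on a 320 x 155 mm grey base plate. It carries a steel V-trough on a slope and, along the trough's edge, a blue loading pan with four pockets. Origin on the bench under the base, x the level direction in which the trough runs downhill, y across it (the pan lies on the -y side), z up.
- trough: Slippery steel 90-degree V-trough, 307 mm long. Origin on the fold at the inner face of the red end stop (17 mm high, 24 mm wide) at the low end. x along the fold, downhill at 20 degrees (trough: x -307 to 0 mm, pan: -307 to -45 mm); y across; z up, square to it. 45-degree walls, 17 mm high on the -y (pan) side, 37 mm on +y. A seated cartridge has its middle 14 mm over the fold.
- pan (a joint): Hinge of the blue pan: 0 rad at rest (floor parallel to the fold), grows as the handle is lifted and the pan tips to the trough; stop at 1.15. Starts raised. Stays where left; 3 to 4 N at the handle. Tipped briskly to 0.9 rad or more, it sheds all cartridges together. Hinge line in the trough's frame: along x, y -20, z +18 mm, at the floor's top and trough-side edge.
- handle (a point): Middle of the pan's handle, a black round bar 10 mm thick, 84 mm long, parallel to the fold, 114 mm from the hinge line in the plane of the pan floor and 40 mm out from the pan's edge, held by a stem at each end. Moves with the pan; it circles the hinge line. Its axes are the pan's.
- pocket0 (a point): Place for one cartridge on the floor of pan pocket 0 (0 at the high end, 3 at the low end), 38 mm from the hinge line (staggered: lower ones leave first). Moves with the pan. The pocket is 61 mm long between dividers 13 mm high; the floor reaches 74 mm out from the hinge to an 8 mm lip and has no wall on the trough side. x along the fold downhill, z square to the floor.
- pocket1 (a point): Place for one cartridge on the floor of pan pocket 1 (0 at the high end, 3 at the low end), 32 mm from the hinge line (staggered: lower ones leave first). Moves with the pan. The pocket is 61 mm long between dividers 13 mm high; the floor reaches 74 mm out from the hinge to an 8 mm lip and has no wall on the trough side. x along the fold downhill, z square to the floor.
- pocket2 (a point): Place for one cartridge on the floor of pan pocket 2 (0 at the high end, 3 at the low end), 26 mm from the hinge line (staggered: lower ones leave first). Moves with the pan. The pocket is 61 mm long between dividers 13 mm high; the floor reaches 74 mm out from the hinge to an 8 mm lip and has no wall on the trough side. x along the fold downhill, z square to the floor.
- pocket3 (a point): Place for one cartridge on the floor of pan pocket 3 (0 at the high end, 3 at the low end), 20 mm from the hinge line (staggered: lower ones leave first). Moves with the pan. The pocket is 61 mm long between dividers 13 mm high; the floor reaches 74 mm out from the hinge to an 8 mm lip and has no wall on the trough side. x along the fold downhill, z square to the floor.
- start (a joint): The console's green spring start button: 0 m released, 0.006 m fully down; about 5 N holds it fully down, it springs back.
- start_top (a point): Centre of the top of the start button (radius 16 mm), pressed straight down. The button stands near one end of the top of a fixed grey reader console, 80 x 110 x 45 mm, with a black panel at its other end.
- cart0: Loose sealed reagent cartridge, square bar 20 x 20 x 50 mm, about 35 g, smooth and slippery, amber with a green cap end. x runs along its length towards the cap. Origin at the centre of the long face that is underneath at the start, 10 mm from the cartridge's middle along its own -z. May be absent.
- cart0_mid (a point): The middle of cartridge 0 (axes as the cartridge).
- cart1: Loose sealed reagent cartridge, square bar 20 x 20 x 50 mm, about 35 g, smooth and slippery, amber with a green cap end. x runs along its length towards the cap. Origin at the centre of the long face that is underneath at the start, 10 mm from the cartridge's middle along its own -z. May be absent.
- cart1_mid (a point): The middle of cartridge 1 (axes as the cartridge).
- cart2: Loose sealed reagent cartridge, square bar 20 x 20 x 50 mm, about 35 g, smooth and slippery, amber with a green cap end. x runs along its length towards the cap. Origin at the centre of the long face that is underneath at the start, 10 mm from the cartridge's middle along its own -z. May be absent.
- cart2_mid (a point): The middle of cartridge 2 (axes as the cartridge).
- cart3: Loose sealed reagent cartridge, square bar 20 x 20 x 50 mm, about 35 g, smooth and slippery, amber with a green cap end. x runs along its length towards the cap. Origin at the centre of the long face that is underneath at the start, 10 mm from the cartridge's middle along its own -z. May be absent.
- cart3_mid (a point): The middle of cartridge 3 (axes as the cartridge).
- stopper: Bystander: black rubber stopper, 24 mm across, 22 mm high, loose. Origin at its underside.
- beaker: Bystander: glass beaker, 68 mm across, 85 mm high, loose. Origin at its underside.
- reagent: Bystander: amber reagent bottle, 64 mm across, 150 mm high, loose. Origin at its underside.
- petri: Bystander: clear petri dish, 90 mm across, 16 mm high, loose. Origin at its underside.
- jar: Bystander: white jar, 60 mm across, 80 mm high, loose. Origin at its underside.
- slidebox: Bystander: blue slide box, 100 x 80 x 35 mm, loose. Origin at its underside.
There are look-alikes about, which are no part of the job. Leave any pink or yellow look-alike of the cart1 alone.

How it is judged (in metres and radians):
On the way, in this order (a step that is already met when the one before it is completed fails the run):
1. every cartridge lies lengthwise in the resting pan, one to a pocket (y of cart0_mid in the frame of trough between -0.093 and -0.027 m and z of cart0_mid in the frame of trough between 0.022 and 0.035 m and x of cart0_mid in the frame of trough between -0.307 and -0.045 m and angle between the x axis of each of cart0, cart1, cart2, cart3 and the x axis of trough, either way round below 0.25 rad and y of cart1_mid in the frame of trough between -0.093 and -0.027 m and z of cart1_mid in the frame of trough between 0.022 and 0.035 m and x of cart1_mid in the frame of trough between -0.307 and -0.045 m and y of cart2_mid in the frame of trough between -0.093 and -0.027 m and z of cart2_mid in the frame of trough between 0.022 and 0.035 m and x of cart2_mid in the frame of trough between -0.307 and -0.045 m and y of cart3_mid in the frame of trough between -0.093 and -0.027 m and z of cart3_mid in the frame of trough between 0.022 and 0.035 m and x of cart3_mid in the frame of trough between -0.307 and -0.045 m and distance between cart0_mid and cart1_mid above 0.045 m and distance between each of cart0_mid, cart1_mid and cart2_mid above 0.045 m and distance between each of cart0_mid, cart1_mid, cart2_mid and cart3_mid above 0.045 m and value of joint pan below 0.1 rad), for 0.2 s.
2. all cartridges lie in one close row along the fold against the end stop, and the pan is back down (y of cart0_mid in the frame of trough between -0.006 and 0.006 m and z of cart0_mid in the frame of trough between 0.009 and 0.02 m and x of each of cart0_mid, cart1_mid, cart2_mid, cart3_mid in the frame of trough below 0 m and angle between the x axis of each of cart0, cart1, cart2, cart3 and the x axis of trough, either way round below 0.12 rad and (x of cart0_mid in the frame of trough above -0.031 m or distance between cart0_mid and cart1_mid below 0.056 m or distance between cart0_mid and cart2_mid below 0.056 m or distance between cart0_mid and cart3_mid below 0.056 m) and y of cart1_mid in the frame of trough between -0.006 and 0.006 m and z of cart1_mid in the frame of trough between 0.009 and 0.02 m and (x of cart1_mid in the frame of trough above -0.031 m or distance between cart1_mid and cart0_mid below 0.056 m or distance between cart1_mid and cart2_mid below 0.056 m or distance between cart1_mid and cart3_mid below 0.056 m) and y of cart2_mid in the frame of trough between -0.006 and 0.006 m and z of cart2_mid in the frame of trough between 0.009 and 0.02 m and (x of cart2_mid in the frame of trough above -0.031 m or distance between cart2_mid and cart0_mid below 0.056 m or distance between cart2_mid and cart1_mid below 0.056 m or distance between cart2_mid and cart3_mid below 0.056 m) and y of cart3_mid in the frame of trough between -0.006 and 0.006 m and z of cart3_mid in the frame of trough between 0.009 and 0.02 m and (x of cart3_mid in the frame of trough above -0.031 m or distance between cart3_mid and cart0_mid below 0.056 m or distance between cart3_mid and cart1_mid below 0.056 m or distance between cart3_mid and cart2_mid below 0.056 m) and x of any of cart0_mid, cart1_mid, cart2_mid, cart3_mid in the frame of trough above -0.031 m and value of joint pan below 0.1 rad), for 0.3 s.
3. the start button is pressed fully down while the row is complete and the pan down (all of step 2 and value of joint start above 0.0048 m), for 0.05 s.
At the end, for the whole second after the job is handed in: Every cartridge rests in the V-trough: middle within 6 mm of the fold sideways and 9 to 20 mm over it, within 0.12 rad of its direction, the first within 6 mm of the stop, each other within 6 mm of a neighbour; pan down (under 0.1 rad), button sprung back (all of step 2 and value of joint start below 0.001 m and linear speed of each of cart0, cart1, cart2, cart3 below 0.02 m/s); the robot touches nothing.
It fails at once if another thing on the bench is moved more than 30 mm (distance of any of stopper, beaker, reagent, petri, jar, slidebox from where it was at the start of the episode above 0.03 m).
Of cart0, cart1, cart2, cart3 only 3 to 4 are there at a start; the rules pass over those that are not, and their reading is None.
At some moment in a run one of cart0, cart1, cart2, cart3 may be knocked a few centimetres aside while the robot is not near it.
Once in a run the grip may slacken for a moment while it holds something.
It also fails if it takes over 210 s, if anything falls off the work surface, if the arm or the gripper's body presses on something with over 40 N, if the wrist force passes 120 N, or if a joint passes its speed limit or range.

ROBOT

A 7-joint arm with a two-finger parallel gripper is mounted at the origin on the work surface. World frame = base frame: x ahead of the robot, y to its left, z up, the work surface at z = 0. Lengths are in mm, angles in rad, forces in N, time in s.
With the tool pointing down it reaches from about 400 to 875 mm from the base axis. Payload 4.4 kg.
Tool frame: the origin (TCP) lies at the very end of the fingers, on their centre line; the grasp point (between the pads) lies 19 mm behind it; z points along the fingers, y is the direction in which the jaws open and shut (so a half turn about z gives the same grasp; the last joint's range is limited). The gripper opens to 85 mm and grips with 20 to 120 N. Pads are 22 mm wide; open, the fingers measure 114 mm over their backs; the gripper's body (76 mm by 85 mm) begins 54 mm behind the grasp point. The pads swing forward as they close: fully open they stand 13 mm farther back than shut.
Start: joints at [1.223, 0.628, 0.038, 1.517, -0.027, 0.996, -0.02], TCP at [180.783, -624.368, 231.313] pointing down, gripper open.
Joint ranges: [-3.06, 3.06], [-0.37, 2.12], [-1.25, 1.32], [0.18, 2.47], [-1.1, 4.24], [0.23, 1.98], [-2.94, 2.94]. Speed limits (rad/s): [2.57, 2.57, 3.14, 3.14, 3.14, 3.14, 3.14].

INTERFACE

Orientations are given as a rotation vector (axis times angle).
In Python, from plant import r, cams gives the robot as it stands.
- The arm moves only by the tool carry_out, never from a script. Its argument "deltas" is a list of rows, each an object with "translation": the shift along the world's x, y, z in cm, a list of three; "delta_rot": the turn, a rotation vector about the world's x, y, z in units of 6 degrees (1.0 is 6 degrees), a list of three. A call has 1 to 20 rows; each row is the pose to reach, as a shift and turn from the pose commanded when the call began; what a row does not reach only later rows make up. A row lasts 1/8 s, in which the tool goes at most 62.5 mm and 10.7 degrees, less where a joint would pass 70% of its speed; a pose out of reach is approached as far as the arm can. A call with a gripper value outside its range is refused whole. "grip" is the opening, from 0 (shut) to 1 (fully open), set as the call begins (left out, the last holds). The fingers move at their own pace and stop on an object; the grip force is fixed at half the most. Time passes only in rows, so rows that repeat a pose let the fingers close. It gives the time, the measured TCP pose, the force and the opening at its end, in the units of the state.
- r.get_state(): the state, without advancing time (a new reading comes with each control period).
- cams.grab_frame(name): name is "side" or "top"; returns a dict with "frame" (400x640x3 uint8, red, green, blue), "camera_matrix" (3x3 intrinsics, pixels), "dist_coeffs" ([k1, k2, p1, p2, k3] as OpenCV has them; the pictures are not rectified), "R" (3x3) and "t" (3): a world point X has camera coordinates R X + t. Camera axes: x right, y down, z forward; pixel columns grow to the right and rows downward; lengths in mm; the calibration is good to about 2 mm. A picture is of the moment at which its call begins. There is no depth.
- r.hand_in(): hands the job in, once; it reports no verdict.
The state is a dict: "clock": time; "qpos": joint angles; "joint_vel": joint speeds; "tau": joint torques, N m; "ee_pos": TCP position; "tcp_rot": TCP orientation; "wrist_force": force on the tool from outside, world axes, zero at the start; "torque": the same for the moment, N m; "finger_gap": finger opening in mm.
Only numpy, scipy, OpenCV 4.12 (cv2) and the standard library are available. Lean on these libraries where they do the work, as an engineer would, in place of code of your own. Each camera call takes 0.05 s, during which the arm holds its last target. There are 200 camera calls.

## Working session

There is one attempt and no reset: what is moved stays moved. The work goes in short steps, Python scripts to look and compute and a tool call to move; the robot and the scene stay as the last step left them, time stands still between calls to the robot, and variables do not carry over. Pictures are saved under pics/ and viewed, about 12 in all and at most 16, crops included, and the job is handed in when it is done.

Besides the shell and the picture viewer there is one more tool, called after "Call:" by a JSON object that holds its "api" and its "payload", one argument or row to a line. carry_out: Moves the arm, as the interface text tells. Its arguments: {"type":"object","properties":{"deltas":{"type":"array"},"grip":{"type":"number"}},"required":["deltas"]}

```bash
ls; mkdir -p pics; python3 - <<'E'
from plant import r,cams
import cv2
print(r.get_state())
for n in("side","top"):
    f=cams.grab_frame(n)
    print(n,f["camera_matrix"],f["dist_coeffs"],f["R"],f["t"])
    cv2.imwrite(f"pics/{n}0.png",f["frame"][:,:,::-1])
E
```

```text
pics
{'clock': 0.0, 'qpos': array([ 1.22318795,  0.62934263,  0.03842209,  1.51836451, -0.02700887,
        0.99634426, -0.02003807]), 'joint_vel': array([-0.00073759, -0.00084622,  0.00127557, -0.00168254, -0.00197439,
        0.0020122 ,  0.00149657]), 'tau': array([ 1.31222252e-03, -5.63403940e+01,  1.22596063e+00, -1.93444455e+01,
        1.06939909e-02,  1.06661010e-02, -3.22169235e-06]), 'ee_pos': array([ 180.62399304, -623.7339979 ,  230.39213719]), 'tcp_rot': array([-3.10856123e+00, -4.40888846e-01,  4.38390253e-04]), 'wrist_force': array([1.07641293, 0.12257338, 0.59267498]), 'torque': array([-0.01312591,  0.00931376, -0.0275813 ]), 'finger_gap': 85.59868716313436}
side [[377.74310454   0.         321.30841558]
 [  0.         377.74310454 195.73035549]
 [  0.           0.           1.        ]] [-0.05932713  0.          0.          0.          0.        ] [[ 0.96852997 -0.24887581 -0.00324353]
 [-0.15586311 -0.59629679 -0.78748767]
 [ 0.19405253  0.76321096 -0.61632188]] [-524.40920492  154.30411874 1057.39525694]
top [[510.8654224    0.         312.88375115]
 [  0.         510.8654224  194.06720935]
 [  0.           0.           1.        ]] [-0.06729407  0.          0.          0.          0.        ] [[ 0.02497599 -0.99964831 -0.00891361]
 [-0.99176314 -0.02365652 -0.12588186]
 [ 0.12562672  0.01198422 -0.99200519]] [  -9.76280375  564.82301844 1872.26673517]
```

View pics/top0.png

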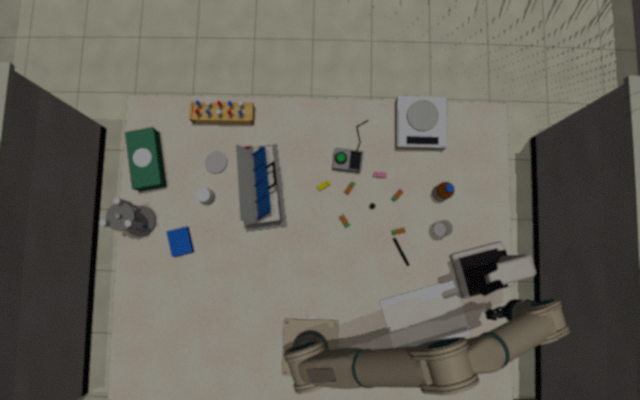

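View pics/side0.png

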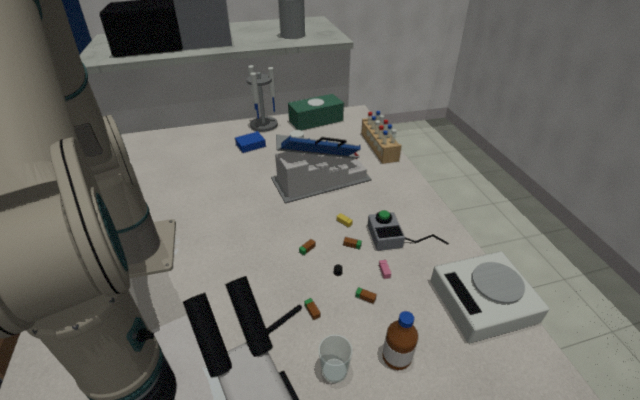

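```bash
cat > h.py <<'E'
from plant import r,cams
import numpy as np,cv2
from scipy.spatial.transform import Rotation as Ro
def grab(n): return cams.grab_frame(n)
def proj(f,X):
    return cv2.projectPoints(np.atleast_2d(np.float64(X)),cv2.Rodrigues(f["R"])[0],f["t"],f["camera_matrix"],np.array(f["dist_coeffs"]))[0][:,0]
def ray(f,uv):
    n=cv2.undistortPoints(np.float64(uv).reshape(-1,1,2),f["camera_matrix"],np.array(f["dist_coeffs"]))[:,0]
    d=np.c_[n,np.ones(len(n))]@f["R"]; return -f["R"].T@f["t"],d
def back(f,uv,z):
    c,d=ray(f,uv); return c+d*((z-c[2])/d[:,2])[:,None]
def crop(f,u0,v0,u1,v1,k): 
    return cv2.resize(f["frame"][v0:v1,u0:u1,::-1],None,fx=k,fy=k,interpolation=cv2.INTER_CUBIC)
def amber(f,zs=10,box=None):
    """amber+green blobs -> list of (centre px, axis px, area, mean colours)"""
    hsv=cv2.cvtColor(f["frame"],cv2.COLOR_RGB2HSV); H,S,V=[hsv[...,i].astype(int) for i in range(3)]
    a=((H<20)&(S>120)&(V>50)).astype(np.uint8); g=((H>35)&(H<85)&(S>80)&(V>40)).astype(np.uint8)
    n,l,st,c=cv2.connectedComponentsWithStats(a|g); out=[]
    for i in range(1,n):
        if 15<st[i,4]<250:
            A=(l==i)&(a>0);G=(l==i)&(g>0)
            if A.sum()>6 and G.sum()>2:
                pa=np.argwhere(A)[:,::-1].mean(0);pg=np.argwhere(G)[:,::-1].mean(0)
                out.append((c[i],pa,pg,st[i,4]))
    return out
E
python3 - <<'E'
from h import *
t=grab("top");s=grab("side")
a=crop(t,228,138,298,238,6);b=crop(s,268,128,378,202,7)
cv2.imwrite("pics/ft.png",a);cv2.imwrite("pics/fs.png",b)
for f in(t,s):
    for c,pa,pg,n in amber(f):
        w=back(f,[c,pa,pg],10); d=w[2]-w[1]
        print(c.round(1),n,w[0].round(1),np.degrees(np.arctan2(d[1],d[0])).round(1))
print(back(t,[[340.5,157.5],[348,160]],55).round(),back(s,[[384,216]],50).round())
E
```

```text
[349.3 187.6] 43 [ 596.3 -133.    10. ] -33.8
[396.8 194.7] 46 [ 573.2 -313.4   10. ] 137.0
[343.9 220.6] 44 [ 470.3 -114.9   10. ] -148.6
[397.8 231.1] 48 [ 435.8 -317.7   10. ] 103.9
[351.9 242.5] 124 [ 596.8 -132.2   10. ] -33.9
[306.8 246.6] 114 [ 470.  -115.6   10. ] -147.1
[365.4 295. ] 175 [ 572.9 -313.2   10. ] 138.7
[312.1 308.6] 167 [ 437.  -318.4   10. ] 104.0
[[ 702.  -96.   55.]
 [ 694. -124.   55.]] [[706. -91.  50.]]
```

View pics/ft.png

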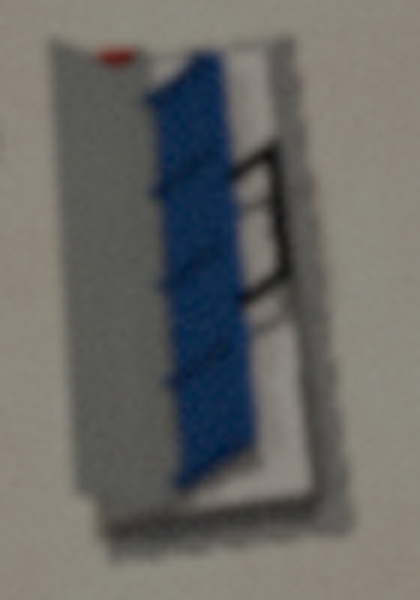

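View pics/fs.png

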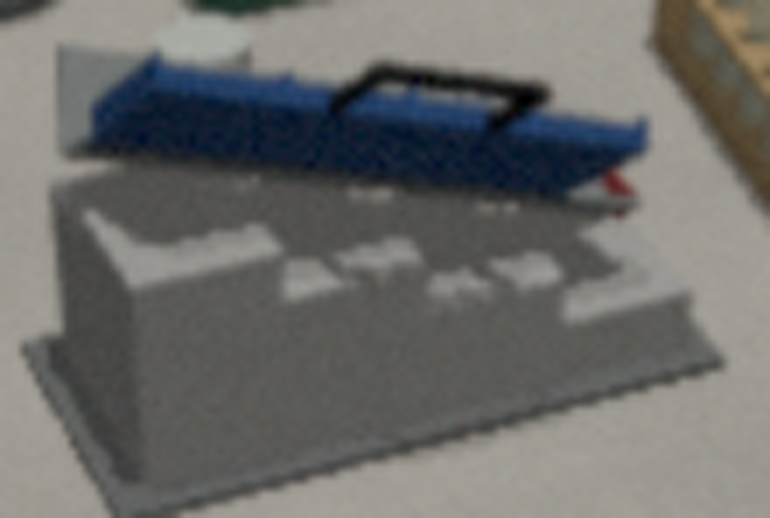

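```bash
cat > fit.py <<'E'
from h import *
from scipy.optimize import least_squares
t=grab("top");s=grab("side")
T=lambda p:(np.array(p)+.5)/6-.5+[228,138]
S=lambda p:(np.array(p)+.5)/7-.5+[268,128]
def pan(x,d,h,q): return [x,-20-d*np.cos(q)+h*np.sin(q),18+d*np.sin(q)+h*np.cos(q)]
def pts(p):
    q,xm=p[4:6]
    return [(t,T((277,148)),pan(xm+40,114,0,q)),(t,T((287,272)),pan(xm-40,114,0,q)),
     (s,S((545,93)),pan(xm+40,114,0,q)),(s,S((378,72)),pan(xm-40,114,0,q)),
     (t,T((52,40)),[0,37,37]),(t,T((78,490)),[-307,37,37]),(s,S((57,47)),[-307,37,37]),
     (t,T((117,54)),[2,0,17]),
     (t,T((218,55)),pan(-45,74,8,q)),(t,T((255,452)),pan(-307,74,8,q)),
     (s,S((155,62)),pan(-307,74,13,q)),(s,S((645,122)),pan(-45,74,13,q))]
def R(yaw): return (Ro.from_euler('z',yaw)*Ro.from_euler('y',20,degrees=True)).as_matrix()
def res(p):
    return np.concatenate([proj(f,R(p[3])@np.array(X)+p[:3])[0]-uv for f,uv,X in pts(p)])
o=least_squares(res,[700,150,50,-.05,.6,-176],loss='soft_l1')
print(o.x.round(3)); print(res(o.x).reshape(-1,2).round(1))
p=o.x
print("base corners z0:",back(t,[T((350,530)),T((108,560)),T((295,40))],3).round(),back(s,[S((125,515)),S((722,362)),S((22,345))],0).round())
for q in(p[4],0,.9,1.1): print(q,(R(p[3])@np.array(pan(p[5],114,0,q))+p[:3]).round(1))
E
python3 fit.py
```

```text
[ 7.30186e+02  2.53552e+02  3.45620e+01  1.55000e-01  8.09000e-01
 -1.75042e+02]
[[-0.   0.5]
 [ 0.2 -0.2]
 [-0.8  0.7]
 [ 1.1  0.8]
 [ 0.4  1. ]
 [ 0.5  0.6]
 [-0.1 -0.3]
 [ 0.3 -0.1]
 [-0.6 -0.7]
 [-1.1 -1.9]
 [-0.4 -0.9]
 [ 0.3 -0.3]]
base corners z0: [[446. 103.   3.]
 [423. 255.   3.]
 [759. 148.   3.]] [[449. 112.   0.]
 [761. 157.   0.]
 [423. 260.   0.]]
0.8094868442778581 [616.8 136.  188.9]
0 [594.4  96.7 111.3]
0.9 [617.9 144.1 195.3]
1.1 [619.1 163.6 206.8]
```

```bash
cat > plan.py <<'E'
from h import *
P=np.array([730.2,253.6,34.6]);YAW=.155
RT=(Ro.from_euler('z',YAW)*Ro.from_euler('y',20,degrees=True)).as_matrix()
def W(X): return P+RT@np.array(X,float)
def handle(q,xm=-175): return W([xm,-20-114*np.cos(q),18+114*np.sin(q)])
RF=RT@np.diag([1,-1,-1.])            # tool along -trough z, x along fold
def down(yaw): return Ro.from_euler('z',yaw,degrees=True).as_matrix()@np.diag([1,-1,-1.])
def d(pos,R=None,st=None):
    st=st or r.get_state(); R0=Ro.from_rotvec(st["tcp_rot"])
    rv=(Ro.from_matrix(R)*R0.inv()).as_rotvec(degrees=True)/6 if R is not None else np.zeros(3)
    tr=(np.array(pos)-st["ee_pos"])/10
    print("t",tr.round(2).tolist(),"r",rv.round(2).tolist(),"rows>=",max(np.linalg.norm(tr)/6.25,np.linalg.norm(rv)*6/10.7).round(1))
E
python3 - <<'E'
from plan import *
h=handle(.81); z=RT[:,2]
print(h); d(h+z*60,RF); d(h-z*10,RF)
for q in(.81,.6,.4,.2,0,-.05): d(handle(q)-z*10,RF)
E
```

```text
[616.93173538 136.10219387 188.95722595]
t [45.65, 76.35, 1.43] r [-0.73, 3.26, -1.2] rows>= 14.2
t [43.29, 75.98, -5.14] r [-0.73, 3.26, -1.2] rows>= 14.0
t [43.29, 75.98, -5.14] r [-0.73, 3.26, -1.2] rows>= 14.0
t [42.91, 74.35, -6.85] r [-0.73, 3.26, -1.2] rows>= 13.8
t [42.4, 73.17, -8.73] r [-0.73, 3.26, -1.2] rows>= 13.6
t [41.77, 72.39, -10.77] r [-0.73, 3.26, -1.2] rows>= 13.5
t [41.04, 72.04, -12.9] r [-0.73, 3.26, -1.2] rows>= 13.4
t [40.85, 72.03, -13.44] r [-0.73, 3.26, -1.2] rows>= 13.4
```

Call:
{"api": "carry_out", "payload": {
  "deltas": [
    {"translation": [3,5,5],"delta_rot": [0,0,0]},
    {"translation": [6,10,7],"delta_rot": [0,0.4,-0.1]},
    {"translation": [9,15,7],"delta_rot": [-0.1,0.8,-0.3]},
    {"translation": [12,20,7],"delta_rot": [-0.2,1.2,-0.4]},
    {"translation": [15,25,7],"delta_rot": [-0.3,1.6,-0.6]},
    {"translation": [18,30,7],"delta_rot": [-0.4,2,-0.7]},
    {"translation": [21,35,7],"delta_rot": [-0.5,2.4,-0.9]},
    {"translation": [24,40,7],"delta_rot": [-0.6,2.8,-1.0]},
    {"translation": [27,45,7],"delta_rot": [-0.7,3.1,-1.1]},
    {"translation": [30,50,7],"delta_rot": [-0.73,3.26,-1.2]},
    {"translation": [33,55,7],"delta_rot": [-0.73,3.26,-1.2]},
    {"translation": [36,60,7],"delta_rot": [-0.73,3.26,-1.2]},
    {"translation": [39,65,7],"delta_rot": [-0.73,3.26,-1.2]},
    {"translation": [42,70,7],"delta_rot": [-0.73,3.26,-1.2]},
    {"translation": [45.6,76.3,7],"delta_rot": [-0.73,3.26,-1.2]},
    {"translation": [45.6,76.3,6],"delta_rot": [-0.73,3.26,-1.2]},
    {"translation": [45.6,76.3,6],"delta_rot": [-0.73,3.26,-1.2]},
    {"translation": [45.6,76.3,6],"delta_rot": [-0.73,3.26,-1.2]}
  ],
  "grip": 0.5
}}

```text
clock: 2.55
ee_pos: [636.6, 136.4, 291.7]
tcp_rot: [3.057, 0.233, -0.54]
wrist_force: [-0.1, -0.9, -0.0]
finger_gap: 42.5
```

```bash
python3 - <<'E'
from plan import *
h=handle(.81); z=RT[:,2]
d(h+z*20,RF); d(h-z*10,RF)
f=grab("side");cv2.imwrite("pics/a1.png",crop(f,250,60,400,200,5))
E
```

```text
t [-1.29, 0.07, -8.4] r [0.02, -0.0, 0.02] rows>= 1.4
t [-2.31, -0.08, -11.21] r [0.02, -0.0, 0.02] rows>= 1.8
```

View pics/a1.png

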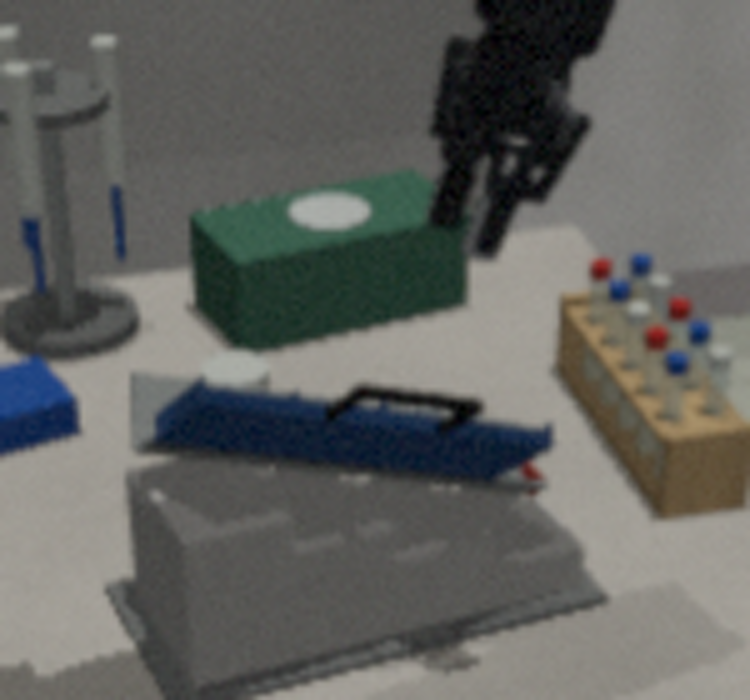

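Call:
{"api": "carry_out", "payload": {
  "deltas": [
    {"translation": [-0.6,0,-4.2],"delta_rot": [0,0,0]},
    {"translation": [-1.3,0,-8.4],"delta_rot": [0,0,0]},
    {"translation": [-1.8,0,-9.8],"delta_rot": [0,0,0]},
    {"translation": [-2.3,-0.1,-11.2],"delta_rot": [0,0,0]},
    {"translation": [-2.3,-0.1,-11.2],"delta_rot": [0,0,0]},
    {"translation": [-2.3,-0.1,-11.2],"delta_rot": [0,0,0]}
  ]
}}

```text
clock: 3.35
ee_pos: [614.7, 137.7, 180.6]
tcp_rot: [3.059, 0.237, -0.536]
wrist_force: [-0.1, -0.8, -0.4]
finger_gap: 42.5
```

Call:
{"api": "carry_out", "payload": {
  "deltas": [
    {"translation": [0,0,0],"delta_rot": [0,0,0]},
    {"translation": [0,0,0],"delta_rot": [0,0,0]},
    {"translation": [0,0,0],"delta_rot": [0,0,0]},
    {"translation": [0,0,0],"delta_rot": [0,0,0]},
    {"translation": [0,0,0],"delta_rot": [0,0,0]}
  ],
  "grip": 0
}}

```text
clock: 3.98
ee_pos: [614.2, 137.5, 179.6]
tcp_rot: [3.058, 0.237, -0.538]
wrist_force: [1.4, -0.3, 3.8]
finger_gap: 7.4
```

```bash
python3 - <<'E'
from plan import *
z=RT[:,2]
for q in(.81,.7,.6,.5,.4,.3,.2,.1,0): print(q,end=' ');d(handle(q)-z*10,RF)
E
```

```text
0.81 t [-0.06, -0.2, -0.01] r [0.01, 0.01, 0.0] rows>= 0.0
0.7 t [-0.24, -1.09, -0.87] r [0.01, 0.01, 0.0] rows>= 0.2
0.6 t [-0.44, -1.82, -1.72] r [0.01, 0.01, 0.0] rows>= 0.4
0.5 t [-0.67, -2.46, -2.63] r [0.01, 0.01, 0.0] rows>= 0.6
0.4 t [-0.94, -3.01, -3.59] r [0.01, 0.01, 0.0] rows>= 0.8
0.3 t [-1.24, -3.45, -4.6] r [0.01, 0.01, 0.0] rows>= 0.9
0.2 t [-1.57, -3.79, -5.64] r [0.01, 0.01, 0.0] rows>= 1.1
0.1 t [-1.93, -4.01, -6.7] r [0.01, 0.01, 0.0] rows>= 1.3
0 t [-2.3, -4.13, -7.77] r [0.01, 0.01, 0.0] rows>= 1.5
```

Call:
{"api": "carry_out", "payload": {
  "deltas": [
    {"translation": [0,0,0],"delta_rot": [0,0,0]},
    {"translation": [-0.2,0,-0.7],"delta_rot": [0,0,0]},
    {"translation": [-0.2,0,-0.7],"delta_rot": [0,0,0]}
  ],
  "grip": 0.4
}}

```text
clock: 4.35
ee_pos: [610.8, 137.5, 171.2]
tcp_rot: [3.057, 0.237, -0.544]
wrist_force: [0.1, 0.2, -0.2]
finger_gap: 34.4
```

Call:
{"api": "carry_out", "payload": {
  "deltas": [
    {"translation": [0,0,0],"delta_rot": [0,0,0]},
    {"translation": [0,0,0],"delta_rot": [0,0,0]},
    {"translation": [0,0,0],"delta_rot": [0,0,0]},
    {"translation": [0,0,0],"delta_rot": [0,0,0]},
    {"translation": [0,0,0],"delta_rot": [0,0,0]},
    {"translation": [0,0,0],"delta_rot": [0,0,0]}
  ],
  "grip": 0
}}

```text
clock: 5.1
ee_pos: [611.8, 137.4, 172.3]
tcp_rot: [3.057, 0.237, -0.54]
wrist_force: [0.4, -1.3, -1.3]
finger_gap: 7.7
```

Call:
{"api": "carry_out", "payload": {
  "deltas": [
    {"translation": [-0.2,-0.9,-0.9],"delta_rot": [0,0,0]},
    {"translation": [-0.4,-1.6,-1.7],"delta_rot": [0,0,0]},
    {"translation": [-0.6,-2.3,-2.6],"delta_rot": [0,0,0]},
    {"translation": [-0.9,-2.8,-3.6],"delta_rot": [0,0,0]},
    {"translation": [-1.2,-3.2,-4.6],"delta_rot": [0,0,0]},
    {"translation": [-1.5,-3.6,-5.6],"delta_rot": [0,0,0]},
    {"translation": [-1.9,-3.8,-6.7],"delta_rot": [0,0,0]},
    {"translation": [-2.2,-3.9,-7.4],"delta_rot": [0,0,0]},
    {"translation": [-2.2,-3.9,-7.4],"delta_rot": [0,0,0]}
  ]
}}

```text
clock: 6.22
ee_pos: [590.2, 98.5, 97.3]
tcp_rot: [3.058, 0.237, -0.538]
wrist_force: [3.0, 0.9, -3.4]
finger_gap: 7.7
```

Call:
{"api": "carry_out", "payload": {
  "deltas": [
    {"translation": [-0.1,0,-0.3],"delta_rot": [0,0,0]},
    {"translation": [-0.1,0,-0.6],"delta_rot": [0,0,0]},
    {"translation": [-0.1,0,-0.6],"delta_rot": [0,0,0]}
  ]
}}

```text
clock: 6.6
ee_pos: [588.4, 98.0, 92.1]
tcp_rot: [3.056, 0.237, -0.541]
wrist_force: [2.2, -1.0, -0.6]
finger_gap: 7.6
```

Call:
{"api": "carry_out", "payload": {
  "deltas": [
    {"translation": [-0.1,0,-0.3],"delta_rot": [0,0,0]},
    {"translation": [-0.1,0,-0.6],"delta_rot": [0,0,0]},
    {"translation": [-0.1,0,-0.6],"delta_rot": [0,0,0]}
  ]
}}

```text
clock: 6.98
ee_pos: [588.1, 97.9, 91.0]
tcp_rot: [3.057, 0.236, -0.539]
wrist_force: [-1.5, -3.0, 25.4]
finger_gap: 7.7
```

```bash
python3 - <<'E'
from plan import *
t=grab("top");s=grab("side")
a=crop(t,228,138,298,238,6);b=crop(s,268,128,378,202,7)[:, :380+390]
b=cv2.resize(b,(500,336));o=np.zeros((600,920,3),np.uint8);o[:,:420]=a;o[:336,420:]=b
cv2.imwrite("pics/a2.png",cv2.resize(o,(797,520)))
E
```

```text
(no output)
```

View pics/a2.png

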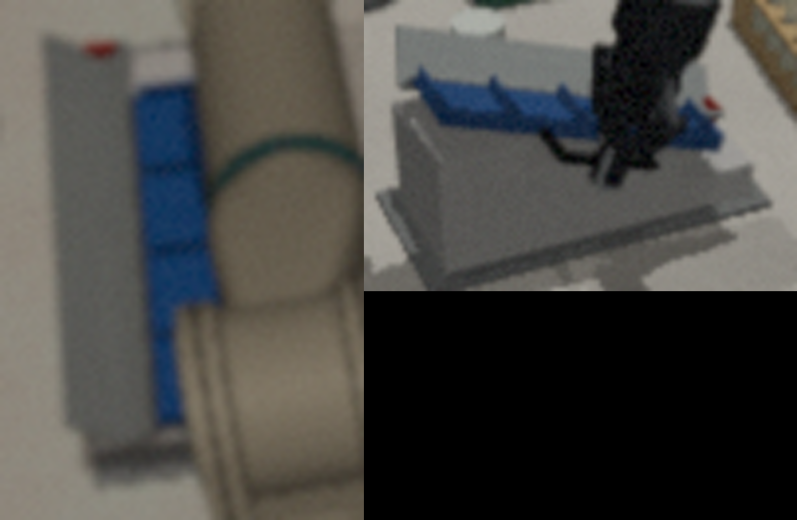

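Call:
{"api": "carry_out", "payload": {
  "deltas": [
    {"translation": [0,0,0.3],"delta_rot": [0,0,0]},
    {"translation": [0,0,0.3],"delta_rot": [0,0,0]},
    {"translation": [0,0,0.3],"delta_rot": [0,0,0]},
    {"translation": [1.5,0.2,4.0],"delta_rot": [0,0,0]},
    {"translation": [3.0,0.4,8.5],"delta_rot": [0,0,0]},
    {"translation": [3.0,-5.0,11],"delta_rot": [0,0,0]},
    {"translation": [1.5,-11.0,11],"delta_rot": [0,-1,0]},
    {"translation": [0.5,-17.0,11],"delta_rot": [0,-2,0]},
    {"translation": [0.5,-23.0,9],"delta_rot": [0,-3,0]},
    {"translation": [0.5,-23.0,9],"delta_rot": [0,-3,0]}
  ],
  "grip": 0.6
}}

```text
clock: 8.32
ee_pos: [588.1, -139.0, 175.3]
tcp_rot: [3.079, 0.209, -0.063]
wrist_force: [0.1, 0.1, 0.6]
finger_gap: 51.4
```

```bash
cat > carts.py <<'E'
from plan import *
def show(n,z=10):
    f=grab(n)
    for c,pa,pg,m in amber(f):
        w=back(f,[c,pa,pg],z); e=w[2]-w[1]
        print(n,c.round(1),m,w[0].round(1),np.degrees(np.arctan2(e[1],e[0])).round(1))
    return f
E
python3 - <<'E'
from carts import *
show("top");f=show("side")
b=crop(f,268,128,378,202,7);cv2.imwrite("pics/a3s.png",b)
t=grab("top");cv2.imwrite("pics/a3t.png",crop(t,228,138,298,238,6))
d([596.5,-132.5,70],down(-34));d([596.5,-132.5,3],down(-34))
E
```

```text
top [397.  194.6] 44 [ 573.7 -314.2   10. ] 139.1
top [397.7 231.1] 46 [ 435.7 -317.3   10. ] 103.9
side [351.8 242.5] 135 [ 596.6 -132.2   10. ] -34.8
side [306.9 246.3] 128 [ 470.4 -114.7   10. ] -146.0
side [365.4 294.9] 173 [ 573. -313.   10.] 139.3
side [312.1 308.5] 162 [ 437.  -318.2   10. ] 103.4
t [0.34, -0.24, -10.6] r [0.36, -0.47, -7.07] rows>= 4.0
t [0.34, -0.24, -17.3] r [0.36, -0.47, -7.07] rows>= 4.0
```

View pics/a3s.png

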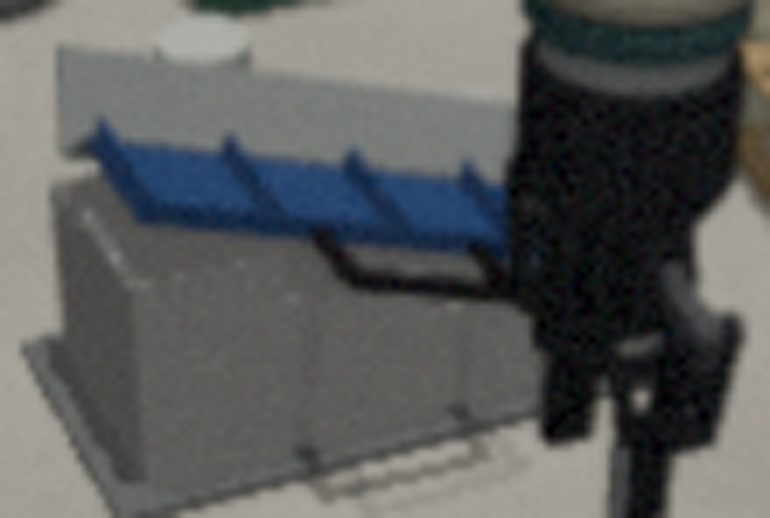

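View pics/a3t.png

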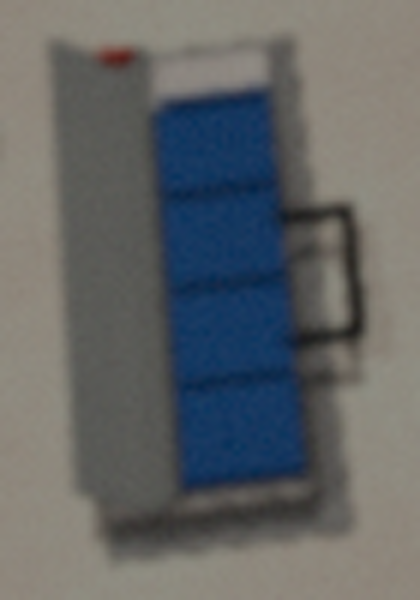

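```bash
cat > fit2.py <<'E'
import fit
from fit import *
def pts2(p):
    xm=p[4];D=lambda k:-305.2+64.6*k
    L=[(t,T((350,209)),pan(xm+40,114,0,0)),(t,T((357,335)),pan(xm-40,114,0,0)),(s,S((365,282)),pan(xm-40,114,0,0)),
     (t,T((52,40)),[0,37,37]),(t,T((78,490)),[-307,37,37]),(s,S((57,47)),[-307,37,37]),(t,T((117,54)),[2,0,17]),
     (t,T((270,92)),pan(-45,74,10,0)),(t,T((308,472)),pan(-307,74,10,0)),(t,T((157,106)),pan(-45,0,10,0)),(t,T((182,488)),pan(-307,0,10,0)),
     (s,S((145,212)),pan(-305,76,4,0))]
    L+=[(s,S(q),pan(D(k),1,13,0)) for k,q in enumerate([(100,118),(230,135),(350,150),(468,162)])]
    return L
def res2(p): return np.concatenate([proj(f,R(p[3])@np.array(X)+p[:3])[0]-uv for f,uv,X in pts2(p)])
def both(p): return np.r_[res2(p[:5]),res(np.r_[p[:4],p[5],p[4]])]
o=least_squares(both,[730,253,34,.15,-175,.8],loss='soft_l1')
print(o.x.round(3));print(both(o.x).reshape(-1,2).round(1).tolist())
print("rest only",least_squares(res2,[730,253,34,.15,-175],loss='soft_l1').x.round(2))
E
python3 fit2.py | tail -3
```

```text
8.14000e-01]
[[0.1, 0.6], [1.0, -1.1], [-0.8, 0.4], [0.5, 0.9], [0.3, 0.4], [0.1, -0.0], [0.3, -0.3], [0.2, -0.8], [-0.1, -0.3], [-0.8, -0.6], [-0.3, -0.3], [0.2, 0.6], [-0.4, -0.2], [-0.7, -0.5], [-0.5, -0.6], [-0.8, -0.4], [-0.2, 0.4], [-0.0, -0.3], [-0.7, 0.9], [1.2, 1.0], [0.5, 0.9], [0.3, 0.4], [0.1, -0.0], [0.3, -0.3], [-0.7, -0.8], [-1.4, -2.0], [-0.3, -0.7], [0.5, 0.0]]
rest only [ 7.3161e+02  2.5372e+02  3.1790e+01  1.5000e-01 -1.7359e+02]
```

Call:
{"api": "carry_out", "payload": {
  "deltas": [
    {"translation": [0.3,-0.2,-2],"delta_rot": [0.1,-0.1,-1.8]},
    {"translation": [0.3,-0.2,-5],"delta_rot": [0.2,-0.2,-3.5]},
    {"translation": [0.3,-0.2,-8],"delta_rot": [0.3,-0.3,-5.3]},
    {"translation": [0.3,-0.2,-11],"delta_rot": [0.36,-0.47,-7.07]},
    {"translation": [0.3,-0.2,-11],"delta_rot": [0.36,-0.47,-7.07]},
    {"translation": [0.3,-0.2,-14],"delta_rot": [0.36,-0.47,-7.07]},
    {"translation": [0.3,-0.2,-17.0],"delta_rot": [0.36,-0.47,-7.07]},
    {"translation": [0.3,-0.2,-17.2],"delta_rot": [0.36,-0.47,-7.07]},
    {"translation": [0.3,-0.2,-17.2],"delta_rot": [0.36,-0.47,-7.07]}
  ]
}}

```text
clock: 9.7
ee_pos: [597.1, -133.0, 5.7]
tcp_rot: [3.004, -0.916, 0.002]
wrist_force: [0.3, -0.7, 0.4]
finger_gap: 51.1
```

Call:
{"api": "carry_out", "payload": {
  "deltas": [
    {"translation": [0,0,0],"delta_rot": [0,0,0]},
    {"translation": [0,0,0],"delta_rot": [0,0,0]},
    {"translation": [0,0,0],"delta_rot": [0,0,0]},
    {"translation": [0,0,0],"delta_rot": [0,0,0]},
    {"translation": [0,0,0],"delta_rot": [0,0,0]}
  ],
  "grip": 0
}}

```text
clock: 10.32
ee_pos: [596.8, -133.5, 5.8]
tcp_rot: [3.003, -0.919, 0.002]
wrist_force: [0.5, -0.3, 7.2]
finger_gap: 18.3
```

```bash
sed -i 's/^P=.*/P=np.array([731,253.6,33.]);YAW=.152/' plan.py; cat >> plan.py <<'E'
def pocket(k,up,h=5.8):
    return W([-272.9+64.6*k,-20-[38,32,26,20][k],18+h+up])
E
python3 - <<'E'
from plan import *
for k in range(4): print(pocket(k,3).round(1),end=' '); 
for u in (60,20,3): d(pocket(0,u),RF)
E
```

```text
[495.4 158.8 151.5] [554.5 173.9 129.4] [613.5 189.1 107.3] [672.6 204.2  85.2] t [-8.22, 29.53, 19.93] r [0.76, 3.34, 7.05] rows>= 5.9
t [-9.57, 29.32, 16.17] r [0.76, 3.34, 7.05] rows>= 5.6
t [-10.15, 29.24, 14.57] r [0.76, 3.34, 7.05] rows>= 5.5
```

Call:
{"api": "carry_out", "payload": {
  "deltas": [
    {"translation": [0,0,5],"delta_rot": [0,0,0]},
    {"translation": [0,0,10],"delta_rot": [0,0,0]},
    {"translation": [0,2,16],"delta_rot": [0.1,0.4,1]},
    {"translation": [-2,7,19],"delta_rot": [0.2,1.0,2]},
    {"translation": [-4,12,20],"delta_rot": [0.4,1.5,3.3]},
    {"translation": [-5.5,18,20],"delta_rot": [0.5,2.2,4.6]},
    {"translation": [-7,24,20],"delta_rot": [0.6,2.8,5.9]},
    {"translation": [-8.2,29.5,20],"delta_rot": [0.76,3.34,7.05]},
    {"translation": [-8.2,29.5,20],"delta_rot": [0.76,3.34,7.05]},
    {"translation": [-8.2,29.5,20],"delta_rot": [0.76,3.34,7.05]}
  ]
}}

```text
clock: 11.58
ee_pos: [513.9, 160.9, 204.4]
tcp_rot: [3.057, 0.232, -0.541]
wrist_force: [-0.4, -0.3, -0.6]
finger_gap: 18.5
```

```bash
python3 - <<'E'
from plan import *
for u in (20,3): d(pocket(0,u),RF)
f=grab("side");cv2.imwrite("pics/a4.png",crop(f,240,60,390,180,5))
E
```

```text
t [-1.28, -0.12, -3.69] r [0.02, -0.01, -0.0] rows>= 0.6
t [-1.85, -0.2, -5.28] r [0.02, -0.01, -0.0] rows>= 0.9
```

View pics/a4.png

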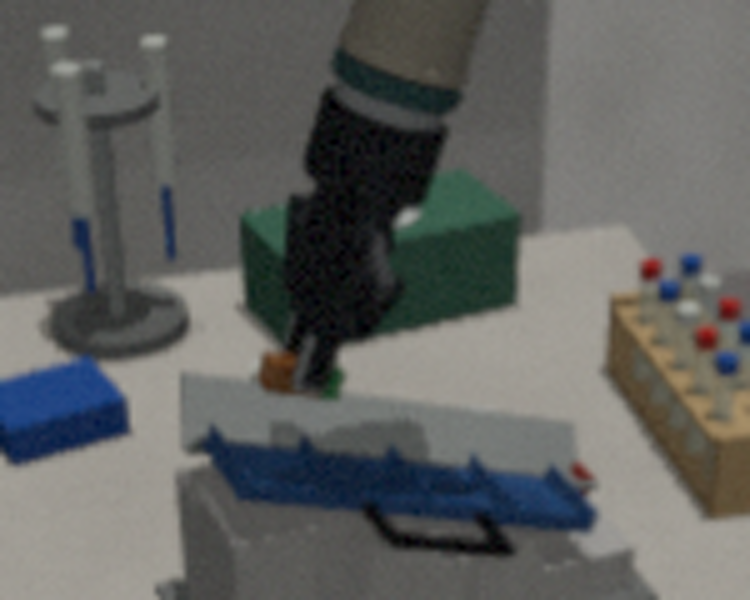

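Call:
{"api": "carry_out", "payload": {
  "deltas": [
    {"translation": [-1.0,-0.1,-2.8],"delta_rot": [0,0,0]},
    {"translation": [-1.8,-0.2,-4.9],"delta_rot": [0,0,0]},
    {"translation": [-1.9,-0.2,-5.3],"delta_rot": [0,0,0]},
    {"translation": [-1.9,-0.2,-5.3],"delta_rot": [0,0,0]}
  ]
}}

```text
clock: 12.12
ee_pos: [495.6, 158.7, 151.8]
tcp_rot: [3.058, 0.23, -0.54]
wrist_force: [-0.6, 0.3, 0.1]
finger_gap: 18.4
```

Call:
{"api": "carry_out", "payload": {
  "deltas": [
    {"translation": [-0.1,0,-0.2],"delta_rot": [0,0,0]},
    {"translation": [-0.1,0,-0.2],"delta_rot": [0,0,0]}
  ]
}}

```text
clock: 12.38
ee_pos: [494.6, 159.6, 149.9]
tcp_rot: [3.059, 0.233, -0.539]
wrist_force: [0.6, -0.1, 0.9]
finger_gap: 18.1
```

Call:
{"api": "carry_out", "payload": {
  "deltas": [
    {"translation": [0,0,0],"delta_rot": [0,0,0]},
    {"translation": [0,0,0],"delta_rot": [0,0,0]},
    {"translation": [0,0,0],"delta_rot": [0,0,0]},
    {"translation": [1,0,3],"delta_rot": [0,0,0]},
    {"translation": [2.5,0,7],"delta_rot": [0,0,0]},
    {"translation": [2.5,-5,8],"delta_rot": [0,0,0]},
    {"translation": [1.5,-11,8],"delta_rot": [0,-0.8,0]},
    {"translation": [0,-17,6],"delta_rot": [0,-1.7,0]},
    {"translation": [-1,-22,3],"delta_rot": [0,-2.5,0]},
    {"translation": [-2.5,-27.4,0],"delta_rot": [0,-3.3,0]},
    {"translation": [-2.5,-27.4,0],"delta_rot": [0,-3.3,0]}
  ],
  "grip": 0.4
}}

```text
clock: 13.75
ee_pos: [463.2, -119.0, 147.9]
tcp_rot: [3.081, 0.207, -0.019]
wrist_force: [1.1, 1.1, -0.0]
finger_gap: 34.1
```

```bash
python3 - <<'E'
from carts import *
show("top");f=show("side")
b=crop(f,268,128,378,202,7);cv2.imwrite("pics/a5.png",b)
d([470.2,-115,60],down(32.5));d([470.2,-115,4],down(32.5))
E
```

```text
top [397.  194.7] 45 [ 573.3 -314.    10. ] 140.7
top [267.2 205.7] 56 [519.8 175.9  10. ] 8.6
side [306.5 246.5] 127 [ 469.3 -115.1   10. ] -146.2
side [365.3 294.9] 174 [ 572.8 -312.7   10. ] 137.8
side [312.  308.5] 166 [ 436.9 -318.3   10. ] 103.9
t [0.15, -0.03, -8.94] r [0.5, 0.09, 4.07] rows>= 2.3
t [0.15, -0.03, -14.54] r [0.5, 0.09, 4.07] rows>= 2.3
```

View pics/a5.png

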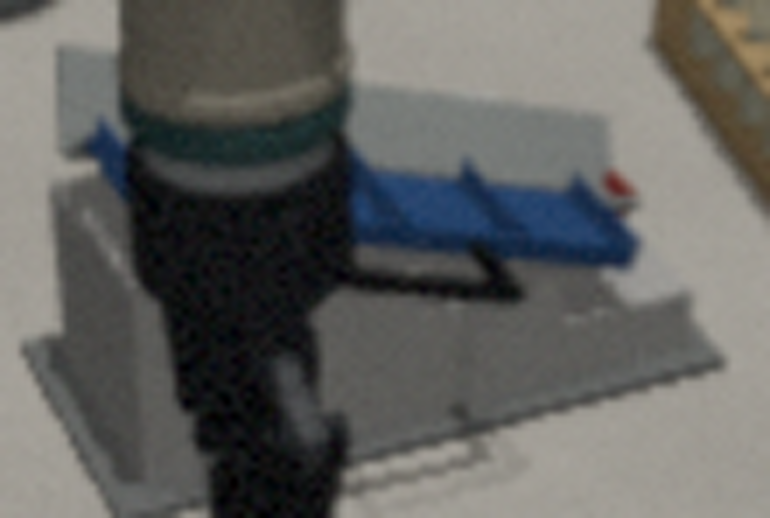

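Call:
{"api": "carry_out", "payload": {
  "deltas": [
    {"translation": [0.1,0,-3],"delta_rot": [0.2,0,1.4]},
    {"translation": [0.1,0,-6],"delta_rot": [0.4,0.1,2.8]},
    {"translation": [0.1,0,-9],"delta_rot": [0.5,0.1,4.07]},
    {"translation": [0.1,0,-9],"delta_rot": [0.5,0.1,4.07]},
    {"translation": [0.1,0,-12],"delta_rot": [0.5,0.1,4.07]},
    {"translation": [0.1,0,-14.3],"delta_rot": [0.5,0.1,4.07]},
    {"translation": [0.1,0,-14.4],"delta_rot": [0.5,0.1,4.07]},
    {"translation": [0.1,0,-14.4],"delta_rot": [0.5,0.1,4.07]}
  ],
  "grip": 0.6
}}

```text
clock: 14.85
ee_pos: [471.1, -113.9, 6.5]
tcp_rot: [3.014, 0.882, 0.002]
wrist_force: [0.5, -0.2, 0.1]
finger_gap: 51.5
```

Call:
{"api": "carry_out", "payload": {
  "deltas": [
    {"translation": [0,0,0],"delta_rot": [0,0,0]},
    {"translation": [0,0,0],"delta_rot": [0,0,0]},
    {"translation": [0,0,0],"delta_rot": [0,0,0]},
    {"translation": [0,0,0],"delta_rot": [0,0,0]},
    {"translation": [0,0,0],"delta_rot": [0,0,0]}
  ],
  "grip": 0
}}

```text
clock: 15.48
ee_pos: [470.6, -114.5, 6.5]
tcp_rot: [3.015, 0.881, 0.002]
wrist_force: [-0.4, 0.6, 7.8]
finger_gap: 18.0
```

```bash
python3 - <<'E'
from plan import *
h=r.get_state()["ee_pos"][2]
for u in (60,2): d(pocket(1,u,h),RF)
t=grab("top");x=back(t,[[267.2,205.7]],165)[0];print((RT.T@(x-P)).round(1))
E
```

```text
t [10.34, 29.15, 17.71] r [-1.18, 3.15, -3.94] rows>= 5.7
t [8.38, 28.85, 12.26] r [-1.18, 3.15, -3.94] rows>= 5.2
[-269.3  -58.    42.5]
```

Call:
{"api": "carry_out", "payload": {
  "deltas": [
    {"translation": [0,0,6],"delta_rot": [0,0,0]},
    {"translation": [0,0,12],"delta_rot": [0,0,0]},
    {"translation": [1.5,4,16.5],"delta_rot": [-0.2,0.5,-0.6]},
    {"translation": [3,9,18.5],"delta_rot": [-0.4,1.1,-1.3]},
    {"translation": [5,14,18.5],"delta_rot": [-0.6,1.6,-2]},
    {"translation": [7,19.5,18.5],"delta_rot": [-0.8,2.2,-2.7]},
    {"translation": [9,25,18.5],"delta_rot": [-1,2.8,-3.4]},
    {"translation": [10.4,29.1,17.8],"delta_rot": [-1.18,3.15,-3.94]},
    {"translation": [10.4,29.1,17.8],"delta_rot": [-1.18,3.15,-3.94]},
    {"translation": [9.1,28.9,14.3],"delta_rot": [-1.18,3.15,-3.94]},
    {"translation": [8.4,28.8,12.3],"delta_rot": [-1.18,3.15,-3.94]},
    {"translation": [8.4,28.8,12.2],"delta_rot": [-1.18,3.15,-3.94]},
    {"translation": [8.4,28.8,12.2],"delta_rot": [-1.18,3.15,-3.94]}
  ]
}}

```text
clock: 17.15
ee_pos: [553.7, 172.5, 127.8]
tcp_rot: [3.06, 0.232, -0.541]
wrist_force: [-0.7, -0.1, -0.5]
finger_gap: 18.4
```

```bash
python3 - <<'E'
from plan import *
for u in (60,1): d(pocket(1,u,6.5),RF)
E
```

```text
t [2.03, 0.44, 5.59] r [-0.0, -0.01, 0.01] rows>= 1.0
t [0.03, 0.14, 0.05] r [-0.0, -0.01, 0.01] rows>= 0.0
```

Call:
{"api": "carry_out", "payload": {
  "deltas": [
    {"translation": [0,0,0],"delta_rot": [0,0,0]},
    {"translation": [0,0,0],"delta_rot": [0,0,0]},
    {"translation": [0,0,0],"delta_rot": [0,0,0]},
    {"translation": [1,0,3],"delta_rot": [0,0,0]},
    {"translation": [2.5,0,7],"delta_rot": [0,0,0]},
    {"translation": [2.5,-5,8],"delta_rot": [0,0,0]},
    {"translation": [2.5,-11,8],"delta_rot": [0,-0.5,0]},
    {"translation": [2.3,-17,8],"delta_rot": [0,-1,-1]},
    {"translation": [2.2,-23,8],"delta_rot": [0,-1.5,-2]},
    {"translation": [2,-29,7],"delta_rot": [0,-2,-3]},
    {"translation": [2,-35,6],"delta_rot": [0,-2.5,-4]},
    {"translation": [2,-41,5],"delta_rot": [0,-3,-5]},
    {"translation": [2,-48.5,2],"delta_rot": [0,-3.3,-6]},
    {"translation": [2,-48.5,2],"delta_rot": [0,-3.3,-6]},
    {"translation": [2,-48.5,2],"delta_rot": [0,-3.3,-6]}
  ],
  "grip": 0.4
}}

```text
clock: 19.02
ee_pos: [573.1, -312.1, 146.6]
tcp_rot: [-2.997, 0.724, 0.004]
wrist_force: [0.9, 0.7, 0.9]
finger_gap: 34.0
```

```bash
python3 - <<'E'
from carts import *
t=show("top");show("side")
for c,z in(([267.2,205.7],1),): pass
for c,pa,pg,m in amber(t):
    if c[0]<300:
        C,dd=ray(t,[c]); # intersect plane of cart tops: trough z=38
        n=RT[:,2]; k=(38-n@(C-P))/(n@dd[0]); print("pan",(RT.T@(C+k*dd[0]-P)).round(1))
d([573.2,-313.3,60],down(-41.5));d([573.2,-313.3,4],down(-41.5))
E
```

```text
top [264.7 191.1] 54 [575.1 187.3  10. ] -173.6
top [397.5 194.2] 58 [ 575.2 -315.9   10. ] 140.5
side [296.3 151.3] 93 [542.6 391.3  10. ] -27.7
side [313.6 152.6] 86 [604.9 364.8  10. ] 152.1
side [365.3 294.9] 180 [ 572.7 -312.9   10. ] 141.2
side [311.9 308.2] 174 [ 436.8 -317.2   10. ] 102.6
pan [-208.6  -53.2   38. ]
t [-0.18, -0.46, -8.76] r [-0.54, 0.19, -2.43] rows>= 1.4
t [-0.18, -0.46, -14.36] r [-0.54, 0.19, -2.43] rows>= 2.3
```

Call:
{"api": "carry_out", "payload": {
  "deltas": [
    {"translation": [-0.1,-0.2,-3],"delta_rot": [-0.3,0.1,-1.2]},
    {"translation": [-0.2,-0.4,-6],"delta_rot": [-0.5,0.2,-2.4]},
    {"translation": [-0.2,-0.4,-9],"delta_rot": [-0.54,0.2,-2.4]},
    {"translation": [-0.2,-0.4,-9],"delta_rot": [-0.54,0.2,-2.4]},
    {"translation": [-0.2,-0.4,-12],"delta_rot": [-0.54,0.2,-2.4]},
    {"translation": [-0.2,-0.4,-14.2],"delta_rot": [-0.54,0.2,-2.4]},
    {"translation": [-0.2,-0.4,-14.3],"delta_rot": [-0.54,0.2,-2.4]},
    {"translation": [-0.2,-0.4,-14.3],"delta_rot": [-0.54,0.2,-2.4]}
  ],
  "grip": 0.6
}}

```text
clock: 20.12
ee_pos: [572.5, -315.5, 5.2]
tcp_rot: [2.936, -1.111, 0.001]
wrist_force: [0.9, 0.2, 0.1]
finger_gap: 51.0
```

Call:
{"api": "carry_out", "payload": {
  "deltas": [
    {"translation": [0,0,0],"delta_rot": [0,0,0]},
    {"translation": [0,0,0],"delta_rot": [0,0,0]},
    {"translation": [0,0,0],"delta_rot": [0,0,0]},
    {"translation": [0,0,0],"delta_rot": [0,0,0]},
    {"translation": [0,0,0],"delta_rot": [0,0,0]}
  ],
  "grip": 0
}}

```text
clock: 20.75
ee_pos: [572.5, -315.8, 5.4]
tcp_rot: [2.936, -1.112, 0.001]
wrist_force: [-0.0, 1.2, 5.8]
finger_gap: 18.7
```

```bash
python3 - <<'E'
from plan import *
h=r.get_state()["ee_pos"][2];print(h)
for u in (60,1): d(pocket(2,u,h),RF)
E
```

```text
5.4492756944254195
t [6.02, 50.78, 15.51] r [1.0, 3.31, 8.27] rows>= 8.5
t [4.02, 50.47, 9.97] r [1.0, 3.31, 8.27] rows>= 8.3
```

Call:
{"api": "carry_out", "payload": {
  "deltas": [
    {"translation": [0,0,6],"delta_rot": [0,0,0]},
    {"translation": [0,0,12],"delta_rot": [0,0,0]},
    {"translation": [0.5,4,16],"delta_rot": [0.1,0.3,0.8]},
    {"translation": [1.1,9.5,17],"delta_rot": [0.2,0.6,1.6]},
    {"translation": [1.8,15,17],"delta_rot": [0.3,1.0,2.5]},
    {"translation": [2.4,20.5,17],"delta_rot": [0.4,1.4,3.4]},
    {"translation": [3,26,17],"delta_rot": [0.5,1.8,4.3]},
    {"translation": [3.7,31.5,17],"delta_rot": [0.6,2.2,5.3]},
    {"translation": [4.4,37,17],"delta_rot": [0.7,2.6,6.3]},
    {"translation": [5,42.5,17],"delta_rot": [0.9,3.0,7.3]},
    {"translation": [5.7,48,16.5],"delta_rot": [1,3.3,8.27]},
    {"translation": [6.0,50.8,15.5],"delta_rot": [1,3.31,8.27]},
    {"translation": [6.0,50.8,15.5],"delta_rot": [1,3.31,8.27]},
    {"translation": [4.9,50.6,12.3],"delta_rot": [1,3.31,8.27]},
    {"translation": [4.1,50.5,10.1],"delta_rot": [1,3.31,8.27]},
    {"translation": [4,50.5,10],"delta_rot": [1,3.31,8.27]},
    {"translation": [4,50.5,10],"delta_rot": [1,3.31,8.27]}
  ]
}}

```text
clock: 22.88
ee_pos: [612.1, 187.5, 104.7]
tcp_rot: [3.058, 0.228, -0.541]
wrist_force: [0.8, -0.5, -0.4]
finger_gap: 18.2
```

```bash
python3 - <<'E'
from plan import *
for u in (60,1): d(pocket(2,u,5.4),RF)
E
```

```text
t [2.06, 0.45, 5.59] r [0.02, -0.01, 0.02] rows>= 1.0
t [0.06, 0.14, 0.04] r [0.02, -0.01, 0.02] rows>= 0.0
```

Call:
{"api": "carry_out", "payload": {
  "deltas": [
    {"translation": [0,0,0],"delta_rot": [0,0,0]},
    {"translation": [0,0,0],"delta_rot": [0,0,0]},
    {"translation": [0,0,0],"delta_rot": [0,0,0]},
    {"translation": [1,0,3],"delta_rot": [0,0,0]},
    {"translation": [2.5,0,7],"delta_rot": [0,0,0]},
    {"translation": [2.5,-5,9],"delta_rot": [0,0,0]},
    {"translation": [1.5,-11,10],"delta_rot": [0,-0.4,-1]},
    {"translation": [-0.5,-16,10],"delta_rot": [0,-0.8,-2.5]},
    {"translation": [-3,-21,10],"delta_rot": [0,-1.2,-4]},
    {"translation": [-5.5,-26,10],"delta_rot": [0,-1.6,-5.5]},
    {"translation": [-8,-31,10],"delta_rot": [0,-2,-7]},
    {"translation": [-10.5,-36,9],"delta_rot": [0,-2.4,-8.5]},
    {"translation": [-13,-41,8],"delta_rot": [0,-2.8,-10]},
    {"translation": [-15.5,-46,6],"delta_rot": [0,-3.1,-11.5]},
    {"translation": [-17.5,-50.5,4],"delta_rot": [0,-3.3,-13]},
    {"translation": [-17.5,-50.5,4],"delta_rot": [0,-3.3,-13]},
    {"translation": [-17.5,-50.5,4],"delta_rot": [0,-3.3,-13]}
  ],
  "grip": 0.4
}}

```text
clock: 25.0
ee_pos: [437.2, -314.9, 144.5]
tcp_rot: [-2.454, 1.666, -0.044]
wrist_force: [0.5, 0.8, 0.6]
finger_gap: 34.0
```

```bash
cat >> carts.py <<'E'
def inpan(f,zt=38):
    for c,pa,pg,m in amber(f):
        C,dd=ray(f,[c,pa,pg]); n=RT[:,2]
        X=[RT.T@(C+(zt-n@(C-P))/(n@e)*e-P) for e in dd]; e=X[2]-X[1]
        if -330<X[0][0]<30 and abs(X[0][1])<120: print("pan",m,X[0].round(1),np.degrees(np.arctan2(e[1],e[0])).round())
E
python3 - <<'E'
from carts import *
t=show("top");show("side");inpan(t)
d([436.8,-318,60],down(-76));d([436.8,-318,4],down(-76))
print(r.get_state()["qpos"].round(2))
E
```

```text
top [262.1 175.4] 58 [635.1 199.4  10. ] -171.1
top [264.8 191. ] 55 [575.4 186.9  10. ] -173.3
top [267.2 205.7] 55 [519.8 175.8  10. ] 9.1
top [398.5 230.8] 57 [ 436.7 -320.6   10. ] 104.9
side [329.9 153.6] 81 [663.1 341.6  10. ] 148.2
side [312.  308.6] 166 [ 436.8 -318.6   10. ] 105.1
pan 58 [-143.7  -48.6   38. ] -178.0
pan 55 [-208.3  -53.6   38. ] 180.0
pan 55 [-267.   -57.7   38. ] 2.0
t [-0.14, -0.4, -8.48] r [-1.14, 1.26, -1.3] rows>= 1.4
t [-0.14, -0.4, -14.08] r [-1.14, 1.26, -1.3] rows>= 2.3
[ 0.62  0.59  0.1   1.93 -0.4   0.64 -1.74]
```

Call:
{"api": "carry_out", "payload": {
  "deltas": [
    {"translation": [-0.1,-0.3,-3],"delta_rot": [-0.6,0.6,-0.7]},
    {"translation": [-0.1,-0.3,-6],"delta_rot": [-1.14,1.26,-1.3]},
    {"translation": [-0.1,-0.3,-8.5],"delta_rot": [-1.14,1.26,-1.3]},
    {"translation": [-0.1,-0.3,-8.5],"delta_rot": [-1.14,1.26,-1.3]},
    {"translation": [-0.1,-0.3,-12],"delta_rot": [-1.14,1.26,-1.3]},
    {"translation": [-0.1,-0.3,-14],"delta_rot": [-1.14,1.26,-1.3]},
    {"translation": [-0.1,-0.3,-14],"delta_rot": [-1.14,1.26,-1.3]},
    {"translation": [-0.1,-0.3,-14],"delta_rot": [-1.14,1.26,-1.3]}
  ],
  "grip": 0.6
}}

```text
clock: 26.1
ee_pos: [436.6, -319.0, 5.7]
tcp_rot: [2.471, -1.938, 0.003]
wrist_force: [0.7, -0.1, -0.1]
finger_gap: 51.1
```

Call:
{"api": "carry_out", "payload": {
  "deltas": [
    {"translation": [0,0,0],"delta_rot": [0,0,0]},
    {"translation": [0,0,0],"delta_rot": [0,0,0]},
    {"translation": [0,0,0],"delta_rot": [0,0,0]},
    {"translation": [0,0,0],"delta_rot": [0,0,0]},
    {"translation": [0,0,0],"delta_rot": [0,0,0]}
  ],
  "grip": 0
}}

```text
clock: 26.72
ee_pos: [436.4, -318.8, 5.5]
tcp_rot: [2.471, -1.938, 0.002]
wrist_force: [-0.7, 1.3, 5.7]
finger_gap: 18.2
```

```bash
python3 - <<'E'
from plan import *
h=r.get_state()["ee_pos"][2];print(h)
for u in (60,1): d(pocket(3,u,h),RF)
E
```

```text
5.464137779649224
t [25.54, 52.59, 13.3] r [2.04, 3.06, 14.0] rows>= 9.6
t [23.54, 52.28, 7.76] r [2.04, 3.06, 14.0] rows>= 9.3
```

Call:
{"api": "carry_out", "payload": {
  "deltas": [
    {"translation": [0,0,6],"delta_rot": [0,0,0]},
    {"translation": [0,0,12],"delta_rot": [0,0,0]},
    {"translation": [2,4,15],"delta_rot": [0.2,0.2,1.2]},
    {"translation": [4,9,16],"delta_rot": [0.3,0.5,2.4]},
    {"translation": [6.5,14,16],"delta_rot": [0.5,0.8,3.7]},
    {"translation": [9,19,16],"delta_rot": [0.7,1.1,5]},
    {"translation": [11.5,24,16],"delta_rot": [0.9,1.4,6.4]},
    {"translation": [14,29,16],"delta_rot": [1.1,1.7,7.8]},
    {"translation": [16.5,34,16],"delta_rot": [1.3,2.0,9.2]},
    {"translation": [19,39,16],"delta_rot": [1.5,2.3,10.6]},
    {"translation": [21.5,44,16],"delta_rot": [1.8,2.7,12.2]},
    {"translation": [23.8,49,15],"delta_rot": [2.04,3.06,14]},
    {"translation": [25.5,52.6,13.3],"delta_rot": [2.04,3.06,14]},
    {"translation": [25.5,52.6,13.3],"delta_rot": [2.04,3.06,14]},
    {"translation": [25.5,52.6,13.3],"delta_rot": [2.04,3.06,14]}
  ]
}}

```text
clock: 28.6
ee_pos: [690.6, 206.4, 137.3]
tcp_rot: [3.056, 0.233, -0.542]
wrist_force: [0.4, -0.9, 0.3]
finger_gap: 18.7
```

```bash
python3 - <<'E'
from plan import *
for u in (30,1): d(pocket(3,u,5.4),RF)
E
```

```text
t [-0.9, -0.09, -2.7] r [0.03, -0.02, -0.0] rows>= 0.5
t [-1.88, -0.24, -5.43] r [0.03, -0.02, -0.0] rows>= 0.9
```

Call:
{"api": "carry_out", "payload": {
  "deltas": [
    {"translation": [-0.9,-0.1,-2.7],"delta_rot": [0,0,0]},
    {"translation": [-1.7,-0.2,-5],"delta_rot": [0,0,0]},
    {"translation": [-1.9,-0.2,-5.4],"delta_rot": [0,0,0]},
    {"translation": [-1.9,-0.2,-5.4],"delta_rot": [0,0,0]}
  ]
}}

```text
clock: 29.1
ee_pos: [672.5, 204.6, 84.7]
tcp_rot: [3.058, 0.232, -0.539]
wrist_force: [0.1, 0.1, -0.7]
finger_gap: 18.4
```

Call:
{"api": "carry_out", "payload": {
  "deltas": [
    {"translation": [0,0,0],"delta_rot": [0,0,0]},
    {"translation": [0,0,0],"delta_rot": [0,0,0]},
    {"translation": [0,0,0],"delta_rot": [0,0,0]},
    {"translation": [1,0,3],"delta_rot": [0,0,0]},
    {"translation": [2.5,0,7],"delta_rot": [0,0,0]},
    {"translation": [2.5,-5,9],"delta_rot": [0,0,0]},
    {"translation": [1.5,-11,9],"delta_rot": [0,0,0]},
    {"translation": [-0.5,-17,9],"delta_rot": [0,0,0]},
    {"translation": [-2.5,-23,9],"delta_rot": [0,0,0]},
    {"translation": [-2.5,-29,9],"delta_rot": [0,0,0]},
    {"translation": [-2.5,-29,9],"delta_rot": [0,0,0]}
  ],
  "grip": 0.4
}}

```text
clock: 30.48
ee_pos: [645.8, -93.3, 174.0]
tcp_rot: [3.053, 0.217, -0.542]
wrist_force: [1.0, -0.2, 0.1]
finger_gap: 34.1
```

```bash
python3 - <<'E'
from carts import *
t=show("top");s=show("side");inpan(t)
a=crop(t,228,138,298,238,4);b=crop(s,258,128,378,202,4);o=np.zeros((400,770,3),np.uint8);o[:,:280]=a;o[:296,285:765]=b
cv2.imwrite("pics/a6.png",o)
E
```

```text
top [258.7 160.5] 50 [692.6 214.8  10. ] -171.3
top [260.9 175.4] 52 [635.2 204.2  10. ] -173.0
top [264.9 191.1] 55 [575.  186.7  10. ] -170.7
side [296.4 151.3] 93 [542.8 391.2  10. ] -24.9
side [313.6 152.6] 86 [604.9 364.8  10. ] 152.1
side [329.6 153.2] 76 [662.8 344.9  10. ] 151.6
side [345.  154.3] 74 [717.5 322.2  10. ] 152.9
pan 50 [-79.5 -40.4  38. ] -178.0
pan 52 [-142.8  -44.    38. ] -180.0
pan 55 [-208.8  -53.7   38. ] -178.0
```

View pics/a6.png

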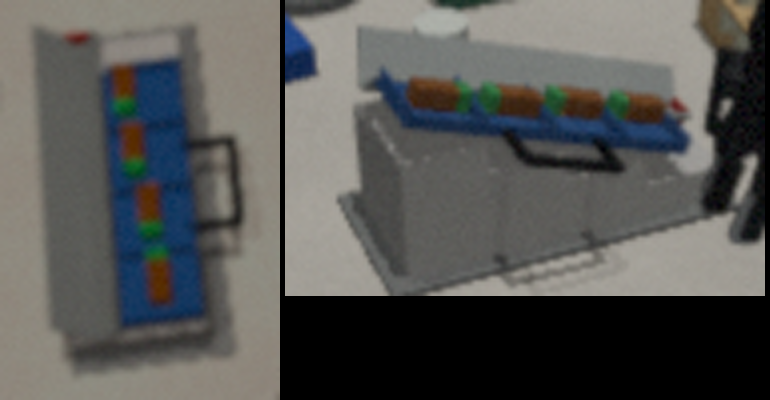

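```bash
python3 - <<'E'
from plan import *
g=np.array([588.5,98,92.5]);z=RT[:,2]
d(g+z*80,RF);d(g,RF)
for q in(.2,.36,.55,.73,.9,1.0,1.08): print(q,(RT@[0,114*(1-np.cos(q)),114*np.sin(q)]/10).round(2).tolist())
E
```

```text
t [-3.13, 18.72, -0.58] r [0.01, -0.01, 0.01] rows>= 3.0
t [-5.83, 18.31, -8.09] r [0.01, -0.01, 0.01] rows>= 3.3
0.2 [0.73, 0.34, 2.13]
0.36 [1.25, 0.93, 3.77]
0.55 [1.76, 1.97, 5.6]
0.73 [2.13, 3.27, 7.14]
0.9 [2.37, 4.73, 8.39]
1.0 [2.45, 5.68, 9.01]
1.08 [2.49, 6.48, 9.45]
```

Call:
{"api": "carry_out", "payload": {
  "deltas": [
    {"translation": [-1,6,1],"delta_rot": [0,0,0]},
    {"translation": [-2,12,1],"delta_rot": [0,0,0]},
    {"translation": [-3.1,18.5,0],"delta_rot": [0,0,0]},
    {"translation": [-3.1,18.5,-0.6],"delta_rot": [0,0,0]},
    {"translation": [-3.1,18.5,-0.6],"delta_rot": [0,0,0]},
    {"translation": [-4.5,18.3,-4.3],"delta_rot": [0,0,0]},
    {"translation": [-5.8,18.3,-8],"delta_rot": [0,0,0]},
    {"translation": [-5.8,18.3,-8],"delta_rot": [0,0,0]},
    {"translation": [-5.8,18.3,-8],"delta_rot": [0,0,0]}
  ]
}}

```text
clock: 31.7
ee_pos: [590.6, 97.8, 94.6]
tcp_rot: [3.058, 0.232, -0.537]
wrist_force: [-0.4, 0.4, -0.3]
finger_gap: 34.0
```

Call:
{"api": "carry_out", "payload": {
  "deltas": [
    {"translation": [0,0,0],"delta_rot": [0,0,0]},
    {"translation": [0,0,0],"delta_rot": [0,0,0]},
    {"translation": [0,0,0],"delta_rot": [0,0,0]},
    {"translation": [0,0,0],"delta_rot": [0,0,0]},
    {"translation": [0,0,0],"delta_rot": [0,0,0]},
    {"translation": [0,0,0],"delta_rot": [0,0,0]}
  ],
  "grip": 0
}}

```text
clock: 32.45
ee_pos: [590.5, 98.3, 94.9]
tcp_rot: [3.058, 0.233, -0.536]
wrist_force: [1.8, -0.1, 5.3]
finger_gap: 7.5
```

```bash
python3 - <<'E'
from carts import *
t=grab("top");inpan(t);show("side")
E
```

```text
pan 49 [-79.3 -40.   38. ] -179.0
pan 51 [-142.8  -44.    38. ] -180.0
side [296.3 151.4] 100 [542.3 390.3  10. ] -24.4
side [313.5 152.7] 89 [604.1 364.6  10. ] 152.7
```

Call:
{"api": "carry_out", "payload": {
  "deltas": [
    {"translation": [1.07,0.67,3.17],"delta_rot": [0,0,0]},
    {"translation": [2.0,2.72,6.57],"delta_rot": [0,0,0]},
    {"translation": [2.45,5.68,9.0],"delta_rot": [0,0,0]},
    {"translation": [2.49,6.48,9.45],"delta_rot": [0,0,0]},
    {"translation": [2.49,6.48,9.45],"delta_rot": [0,0,0]},
    {"translation": [2.49,6.48,9.45],"delta_rot": [0,0,0]},
    {"translation": [2.49,6.48,9.45],"delta_rot": [0,0,0]},
    {"translation": [2.49,6.48,9.45],"delta_rot": [0,0,0]},
    {"translation": [2.49,6.48,9.45],"delta_rot": [0,0,0]},
    {"translation": [2.49,6.48,9.45],"delta_rot": [0,0,0]},
    {"translation": [2.49,6.48,9.45],"delta_rot": [0,0,0]},
    {"translation": [2.49,6.48,9.45],"delta_rot": [0,0,0]}
  ]
}}

```text
clock: 34.05
ee_pos: [616.5, 160.0, 191.2]
tcp_rot: [3.055, 0.23, -0.531]
wrist_force: [3.3, -5.6, 12.8]
finger_gap: 7.5
```

```bash
python3 - <<'E'
from carts import *
t=grab("top");s=grab("side")
a=crop(t,228,138,298,238,4);b=crop(s,258,118,378,202,4);o=np.zeros((400,770,3),np.uint8);o[:,:280]=a;o[:336,285:765]=b
cv2.imwrite("pics/a7.png",o)
E
```

```text
(no output)
```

View pics/a7.png

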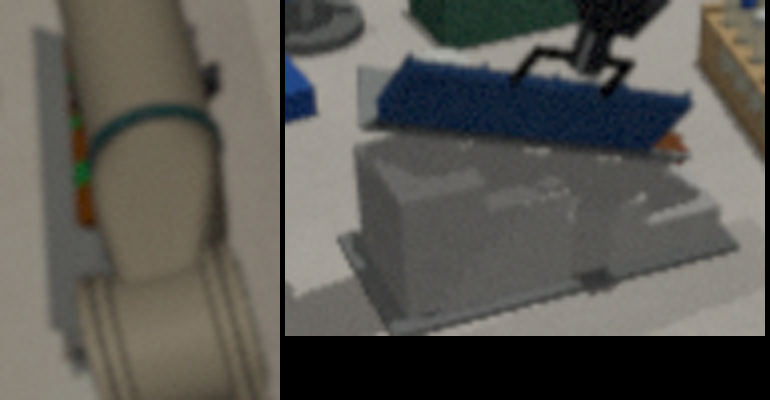

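Call:
{"api": "carry_out", "payload": {
  "deltas": [
    {"translation": [0,-0.9,-0.5],"delta_rot": [0,0,0]},
    {"translation": [-0.12,-1.75,-1.06],"delta_rot": [0,0,0]},
    {"translation": [-0.36,-3.21,-2.31],"delta_rot": [0,0,0]},
    {"translation": [-0.73,-4.51,-3.85],"delta_rot": [0,0,0]},
    {"translation": [-1.24,-5.55,-5.68],"delta_rot": [0,0,0]},
    {"translation": [-1.76,-6.14,-7.32],"delta_rot": [0,0,0]},
    {"translation": [-2.1,-6.4,-8.5],"delta_rot": [0,0,0]},
    {"translation": [-2.49,-6.48,-9.45],"delta_rot": [0,0,0]},
    {"translation": [-2.6,-6.48,-9.7],"delta_rot": [0,0,0]},
    {"translation": [-2.6,-6.48,-9.7],"delta_rot": [0,0,0]}
  ]
}}

```text
clock: 35.4
ee_pos: [590.0, 98.3, 93.3]
tcp_rot: [3.058, 0.234, -0.533]
wrist_force: [4.4, -2.1, 12.6]
finger_gap: 7.6
```

Call:
{"api": "carry_out", "payload": {
  "deltas": [
    {"translation": [0,0,0.1],"delta_rot": [0,0,0]},
    {"translation": [0,0,0.1],"delta_rot": [0,0,0]},
    {"translation": [0,0,0.1],"delta_rot": [0,0,0]},
    {"translation": [1.5,0.2,4.0],"delta_rot": [0,0,0]},
    {"translation": [3.0,0.4,8.5],"delta_rot": [0,0,0]},
    {"translation": [4.0,-5.0,11],"delta_rot": [0,0,0]},
    {"translation": [5.5,-11.0,11],"delta_rot": [0,-1,0]},
    {"translation": [7,-15.0,11],"delta_rot": [0,-2,0]},
    {"translation": [7,-21.0,11],"delta_rot": [0,-3.3,0]},
    {"translation": [7,-27.0,11],"delta_rot": [0,-3.3,0]},
    {"translation": [7,-30.0,11],"delta_rot": [0,-3.3,0]},
    {"translation": [7,-30.0,11],"delta_rot": [0,-3.3,0]}
  ],
  "grip": 0.5
}}

```text
clock: 36.9
ee_pos: [656.3, -205.6, 200.3]
tcp_rot: [3.079, 0.212, -0.01]
wrist_force: [0.1, 0.7, 0.1]
finger_gap: 42.9
```

```bash
python3 - <<'E'
from carts import *
t=grab("top");s=grab("side")
for f in(t,s):
  inpan(f,24)
  hsv=cv2.cvtColor(f["frame"],cv2.COLOR_RGB2HSV); 
  g=cv2.inRange(hsv,(40,110,60),(85,255,255));n,l,st,c=cv2.connectedComponentsWithStats(g)
  for i in range(1,n):
    if st[i,4]>25: print("green",c[i].round(1),st[i],back(f,[c[i]],56).round(1))
a=crop(t,228,138,388,238,3);b=crop(s,258,118,378,202,4);b2=crop(s,350,190,420,260,3);o=np.zeros((600,800,3),np.uint8);o[:300,:480]=a;o[300:500,:0]=0;o[:210,490:700]=b2;o[305-5:636-36,0:480]=b[:300];cv2.imwrite("pics/a8.png",o)
E
```

```text
green [143.4 158.4] [ 127  129   33   59 1146] [[682.4 645.6  56. ]]
green [340.6 157. ] [336 153  10   9  65] [[704.2 -96.   56. ]]
green [249.4 180.8] [247 178   6   7  34] [[606.3 240.9  56. ]]
pan 94 [-157.1   -7.9   24. ] 16.0
pan 36 [-77.7  -7.4  24. ] 162.0
pan 30 [-32.6  -7.4  24. ] -172.0
green [384.  214.6] [379 211  11   8  69] [[705.2 -91.2  56. ]]
```

View pics/a8.png

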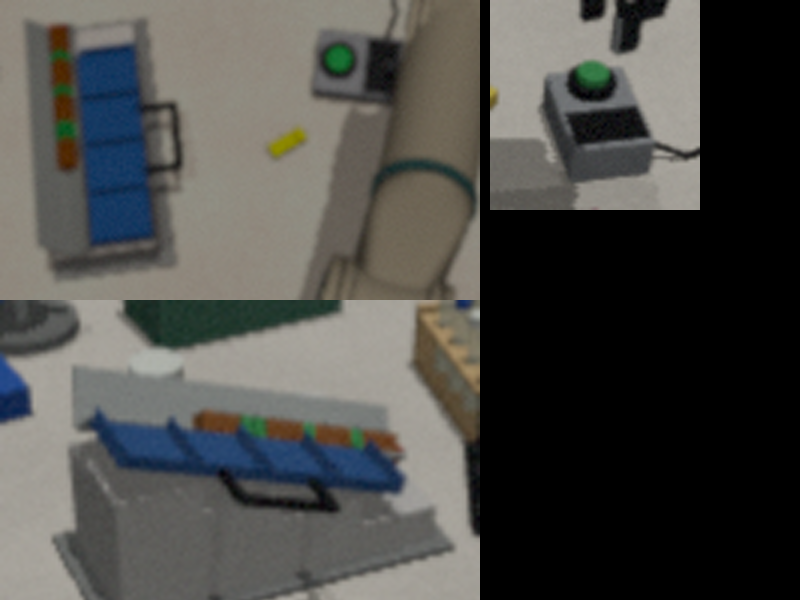

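```bash
python3 - <<'E'
from plan import *
t=grab("top");s=grab("side")
for z in(50,56,60,65): print(z,back(t,[[340.6,157.]],z).round(1),back(s,[[384,214.6]],z).round(1))
d([704,-95,100],down(8.7));d([704,-95,65],down(8.7))
E
```

```text
50 [[705.3 -96.3  50. ]] [[708.6 -84.7  50. ]]
56 [[704.1 -96.1  56. ]] [[705.4 -91.1  56. ]]
60 [[703.3 -95.9  60. ]] [[703.3 -95.3  60. ]]
65 [[702.3 -95.7  65. ]] [[ 700.6 -100.6   65. ]]
t [4.59, 10.36, -10.05] r [0.49, -0.01, 0.05] rows>= 2.4
t [4.59, 10.36, -13.55] r [0.49, -0.01, 0.05] rows>= 2.8
```

Call:
{"api": "carry_out", "payload": {
  "deltas": [
    {"translation": [2,5,-2],"delta_rot": [0.2,0,0]},
    {"translation": [4.6,10.3,-7],"delta_rot": [0.49,0,0]},
    {"translation": [4.6,10.3,-10],"delta_rot": [0.49,0,0]},
    {"translation": [4.6,10.3,-12],"delta_rot": [0.49,0,0]},
    {"translation": [4.6,10.3,-13],"delta_rot": [0.49,0,0]},
    {"translation": [4.6,10.3,-13.3],"delta_rot": [0.49,0,0]},
    {"translation": [4.6,10.3,-13.3],"delta_rot": [0.49,0,0]}
  ],
  "grip": 0
}}

```text
clock: 37.98
ee_pos: [704.3, -99.3, 69.1]
tcp_rot: [3.131, 0.223, 0.001]
wrist_force: [0.2, -0.0, -0.2]
finger_gap: -0.1
```

Call:
{"api": "carry_out", "payload": {
  "deltas": [
    {"translation": [0,0,-0.2],"delta_rot": [0,0,0]},
    {"translation": [0,0,-0.4],"delta_rot": [0,0,0]},
    {"translation": [0,0,-0.6],"delta_rot": [0,0,0]},
    {"translation": [0,0,-0.7],"delta_rot": [0,0,0]},
    {"translation": [0,0,-0.7],"delta_rot": [0,0,0]}
  ]
}}

```text
clock: 38.6
ee_pos: [704.5, -98.9, 61.4]
tcp_rot: [3.131, 0.224, 0.001]
wrist_force: [2.2, -2.3, 3.7]
finger_gap: -0.3
```

Call:
{"api": "carry_out", "payload": {
  "deltas": [
    {"translation": [-0.1,0.3,-0.2],"delta_rot": [0,0,0]},
    {"translation": [-0.1,0.3,-0.4],"delta_rot": [0,0,0]},
    {"translation": [-0.1,0.3,-0.5],"delta_rot": [0,0,0]},
    {"translation": [-0.1,0.3,-0.5],"delta_rot": [0,0,0]}
  ]
}}

```text
clock: 39.1
ee_pos: [704.6, -98.8, 60.8]
tcp_rot: [3.127, 0.222, 0.005]
wrist_force: [-4.1, -3.5, 25.3]
finger_gap: 0.0
```

Call:
{"api": "carry_out", "payload": {
  "deltas": [
    {"translation": [0,0,0],"delta_rot": [0,0,0]},
    {"translation": [0,0,0.5],"delta_rot": [0,0,0]},
    {"translation": [0,0,3],"delta_rot": [0,0,0]},
    {"translation": [0,0,8],"delta_rot": [0,0,0]},
    {"translation": [-4,-4,12],"delta_rot": [0,0,0]},
    {"translation": [-8,-8,14],"delta_rot": [0,0,0]},
    {"translation": [-12,-12,14],"delta_rot": [0,0,0]},
    {"translation": [-12,-12,14],"delta_rot": [0,0,0]},
    {"translation": [-12,-12,14],"delta_rot": [0,0,0]}
  ]
}}

```text
clock: 40.22
ee_pos: [582.4, -214.3, 195.3]
tcp_rot: [3.133, 0.225, -0.003]
wrist_force: [0.6, 1.1, 0.4]
finger_gap: -0.3
```

```bash
python3 - <<'E'
from carts import *
t=grab("top");s=grab("side")
print(r.get_state()["wrist_force"])
a=crop(t,228,138,388,238,3);b=crop(s,258,118,378,202,4);b2=crop(s,350,190,420,260,4);o=np.zeros((600,800,3),np.uint8);o[:300,:480]=a;o[:280,490:770]=b2;o[300:600,0:480]=b[:300];cv2.imwrite("pics/a9.png",o)
E
```

```text
[ 0.86645873  0.87603773 -0.02955275]
```

View pics/a9.png

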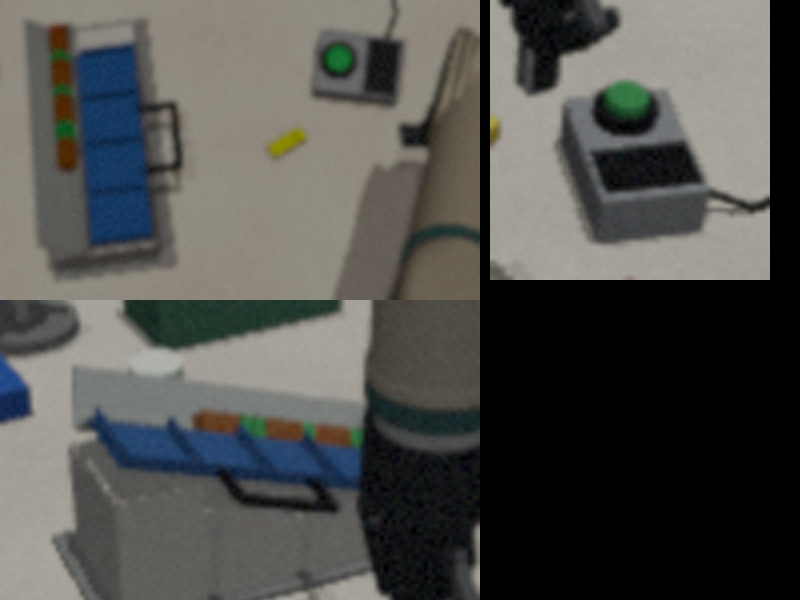

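Call:
{"api": "carry_out", "payload": {
  "deltas": [
    {"translation": [4,4,0],"delta_rot": [0,0,0]},
    {"translation": [8,8,0],"delta_rot": [0,0,0]},
    {"translation": [12,11.9,-4],"delta_rot": [0,0,0]},
    {"translation": [12,11.9,-9],"delta_rot": [0,0,0]},
    {"translation": [12,11.9,-12],"delta_rot": [0,0,0]},
    {"translation": [12,11.9,-12.8],"delta_rot": [0,0,0]},
    {"translation": [12,11.9,-12.9],"delta_rot": [0,0,0]},
    {"translation": [12,11.9,-12.9],"delta_rot": [0,0,0]}
  ]
}}

```text
clock: 41.32
ee_pos: [704.1, -96.5, 68.5]
tcp_rot: [3.131, 0.225, 0.003]
wrist_force: [0.4, 0.9, 0.3]
finger_gap: 0.4
```

Call:
{"api": "carry_out", "payload": {
  "deltas": [
    {"translation": [0,0,-0.15],"delta_rot": [0,0,0]},
    {"translation": [0,0,-0.3],"delta_rot": [0,0,0]},
    {"translation": [0,0,-0.3],"delta_rot": [0,0,0]}
  ]
}}

```text
clock: 41.7
ee_pos: [703.9, -96.9, 64.8]
tcp_rot: [3.131, 0.224, 0.002]
wrist_force: [1.2, -0.2, 1.9]
finger_gap: -0.0
```

Call:
{"api": "carry_out", "payload": {
  "deltas": [
    {"translation": [0,0,-0.3],"delta_rot": [0,0,0]},
    {"translation": [0,0,-0.6],"delta_rot": [0,0,0]},
    {"translation": [0,0,-0.8],"delta_rot": [0,0,0]},
    {"translation": [0,0,-0.8],"delta_rot": [0,0,0]}
  ]
}}

```text
clock: 42.2
ee_pos: [704.0, -96.9, 60.7]
tcp_rot: [3.13, 0.224, 0.003]
wrist_force: [-6.4, -0.4, 27.7]
finger_gap: 0.1
```

Call:
{"api": "carry_out", "payload": {
  "deltas": [
    {"translation": [0,0,0.5],"delta_rot": [0,0,0]},
    {"translation": [0,0,3],"delta_rot": [0,0,0]},
    {"translation": [0,0,8],"delta_rot": [0,0,0]},
    {"translation": [-2,-4,12],"delta_rot": [0,0,0]},
    {"translation": [-4,-8,14],"delta_rot": [0,0,0]},
    {"translation": [-6,-12,14],"delta_rot": [0,0,0]},
    {"translation": [-6,-12,14],"delta_rot": [0,0,0]},
    {"translation": [-6,-12,14],"delta_rot": [0,0,0]}
  ]
}}

```text
clock: 43.2
ee_pos: [642.1, -215.3, 194.9]
tcp_rot: [3.133, 0.225, -0.005]
wrist_force: [-0.2, 0.8, -0.7]
finger_gap: 0.1
```

```bash
python3 - <<'E'
from carts import *
t=grab("top");inpan(t,24);print(r.get_state()["wrist_force"],r.get_state()["joint_vel"].round(3))
print(r.hand_in())
E
```

```text
[-0.39649641  1.44468133 -0.251918  ] [-0.016 -0.    -0.004 -0.007  0.003 -0.002  0.002]
the job is handed in; nothing more can be done
None
```

I did the whole job in order and handed it in at about 43 s on the clock. The hand-in reports no verdict, so I don't know the official result.

- **Loading:** I lowered the pan onto its rest and laid all four cartridges lengthwise in pockets 0 to 3. I left the pink and yellow look-alikes and the bystanders alone.
- **Tipping:** I lifted the handle briskly, and all four cartridges slid into one row along the fold. I then lowered the pan until it met its stop, at about 13 N.
- **Button:** I pressed it to a hard stop twice, because I wanted to be sure the first press was full. The tool first met it at about z 67 mm, and the stop was at about 60.7 mm, which fits its 6 mm travel.

**Last checks:** The last pictures, taken between the two presses, showed the row closed up against the red stop, the pan down and the button sprung back. The arm hid part of the row from the side camera in that picture. After the second press I didn't look again. The automatic check from the top camera found no separate cartridges just before hand-in, because touching cartridges merge into one blob. The arm was clear, with under 2 N at the wrist.

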